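# Clear the tea box and hold its lid open for the guests

### The arm

A 7-joint arm with a two-finger parallel gripper is mounted at the origin on the work surface; the furniture and walls round the work are solid. World frame = base frame: x ahead of the robot, y to its left, z up, the work surface at z = 0. Lengths are in mm, angles in rad, forces in N, time in s.
With the tool pointing down it reaches from about 425 to 1025 mm from the base axis. Payload 9.4 kg.
Tool frame: the origin (TCP) lies at the very end of the fingers, on their centre line; the grasp point (between the pads) lies 19 mm behind it; z points along the fingers, y is the direction in which the jaws open and shut (so a half turn about z gives the same grasp; the last joint's range is limited). The gripper opens to 93 mm and grips with 3 to 60 N. Pads are 15 mm wide; open, the fingers measure 128 mm over their backs; the gripper's body (75 mm by 188 mm) begins 65 mm behind the grasp point.
Start: joints at [1.254, 0.599, -0.003, 1.599, 0.002, 0.943, -0.08], TCP at [172.183, -704.256, 218.618] pointing down, gripper open.
Joint ranges: [-2.57, 2.57], [-0.35, 1.97], [-1.29, 1.29], [0.11, 2.56], [-1.05, 4.19], [0.11, 1.86], [-2.63, 2.63]. Speed limits (rad/s): [2.22, 2.22, 3.01, 3.01, 3.14, 3.14, 3.14].

### API

Orientations are given as a unit quaternion [w, x, y, z].
In Python, from rig import r, cams gives the robot as it stands.
- The arm moves only by the tool step_arm, never from a script. Its argument "deltas" is a list of rows, each an object with "dp": the shift along the tool's x, y, z in m, a list of three; "yaw": the turn about the tool's z in degrees; "jaw": the closure, from 0 (fully open) to 1 (shut). In form: [{"dp": [tx, ty, tz], "yaw": yaw, "jaw": jaw}, ...]. A call has exactly 10 rows; each row is the pose to reach, as a shift and turn from the pose commanded when the call began, along the tool's axes at that moment; what a row does not reach only later rows make up. A row lasts 1/10 s, in which the tool goes at most 50 mm and 8.59 degrees, less where a joint would pass 70% of its speed; a pose out of reach is approached as far as the arm can. A call with a gripper value outside its range is refused whole. The fingers move at their own pace and stop on an object; "grip_force" is the grip in N (left out, the last holds). Time passes only in rows, so rows that repeat a pose let the fingers close, or fill a call up. It gives the time, the measured TCP pose, the force and the opening at its end, in the units of the state.
- r.observe(): the state, without advancing time (a new reading comes with each control period).
- cams.camera(name): name is "side" or "top" or "wrist"; returns a dict with "color" (400x640x3 uint8, red, green, blue), "fx", "fy", "cx", "cy" (pixels), "view" (4x4, takes a point from world to camera coordinates). Camera axes: x right, y down, z forward; pixel columns grow to the right and rows downward; lengths in mm; the calibration is good to about 2 mm. A picture is of the moment at which its call begins. There is no depth.
- r.job_done(): hands the job in, once; it reports no verdict.
The state is a dict: "time": time; "joints": joint angles; "qvel": joint speeds; "joint_efforts": joint torques, N m; "position": TCP position; "tool_rot": TCP orientation; "wrist_force": force on the tool from outside, world axes, zero at the start; "moment": the same for the moment, N m; "gripper_width": opening from 0.0 (shut) to 1.0 (fully open).
Only numpy, scipy, OpenCV 4.12 (cv2) and the standard library are available. Lean on these libraries where they do the work, as an engineer would, in place of code of your own. Each camera call takes 0.05 s, during which the arm holds its last target.

### The job

The salt shaker was left standing on the lid of the wooden tea box: carry it upright to its own holder, the wooden block with the smaller hole and the small shaker drawn on its tag, and set it down gently, standing fully home in that hole. Then lift the tea box lid by its brass knob, which faces the guests across the table, and hold it open at 50 degrees so that they can choose a tea; the lid falls shut by itself, so finish while still holding it there, steady. Leave the mugs, the pepper mill and the spice jar where they stand.

Things in the scene. Friction and masses are not known exactly. Their poses are not given: they have to be found in the camera images.
- tea_box: wooden tea box, fixed, 127 x 204 x 105 mm with knob. Origin: centre of its underside, z up. Its y runs along the hinge; hinge on its +x side, knob on its -x side. It is turned about half round (yaw near pi): hinge near the robot, knob at the far edge. Top of the shut lid: 85 mm above the worktop, reaching 64 mm to -x, 59 mm to +x, 102 mm to either side.
- tea_box_lid (a joint): angle of the tea box lid in rad: 0 shut, grows as the knob edge rises towards the robot, 0.873 is 50 degrees, stop at 1.83. A light lid with no spring and little friction: it falls shut if let go below about 1.5.
- lid_knob (a point): centre of the head of the brass knob on the lid (moves with the lid). Head round, about 22 mm across, 13 mm high; neck below it 20 mm across; the knob stands 20 mm proud of the lid. Lid shut: this point is 98.5 mm above the worktop, 13.5 mm above the lid's top, 102.5 mm level from the hinge line. Axes as the tea box's when shut; they turn with the lid about y. The head can turn between the fingers.
- lid_hinge (a point): middle of the lid's hinge line, 75 mm above the worktop; the hinge line runs along the y axis of the tea box. Positive lid angle is a right-handed turn about that y axis.
- shaker_center (a point): centre, half-way up, of the salt shaker: small upright clear shaker with a grey domed cap, 44 mm in diameter, 90 mm tall, slightly waisted, 0.08 to 0.17 kg, loose. It starts standing on the shut lid, on the hinge side of the knob. Its underside is 45 mm below this point.
- salt_pocket (a point): centre of the floor of the round pocket in the salt shaker's holder, 10 mm above the worktop: fixed pale wooden block 112 x 84 x 36 mm high, pocket 54 mm wide, 26 mm deep; on its top a paper tag with the outline of a small shaker. z up. The block reaches 70 mm to the point's -x (tag side, towards the robot), 42 mm to +x and to either side.
- pepper_pocket (a point): the same point of the other holder, a like block whose pocket is 68 mm in diameter and whose tag shows a tall waisted mill. It stays empty. The two holders stand side by side to the robot's right, either way round.
- pepper_mill: dark brown wooden pepper mill, 58 mm in diameter, 170 mm tall, loose, a bystander. Origin: centre of its underside.
- mug_white: white mug, 82 x 112 x 94 mm, loose, a bystander. Origin: centre of its underside.
- mug_green: green and white mug, 90 x 122 x 107 mm, loose, a bystander. Origin: centre of its underside.
- spice_jar: spice jar with a red cap, 45 mm in diameter, 106 mm tall, loose, a bystander. Origin: centre of its underside.
Things that resemble listed ones, but are neither listed nor needed, are in the scene too. Of the things shaped like the tea_box, the wooden one is meant. Leave any blue look-alike of the part that bears shaker_center alone.

How it is judged (in metres and radians):
On the way, in this order (a step that is already met when the one before it is completed fails the run):
1. the salt shaker stands fully home in its own holder, let go, with the lid still shut (horizontal distance between shaker_center and salt_pocket below 0.008 m and z of shaker_center in the frame of salt_pocket below 0.05 m and angle between shaker_center's own z axis and vertical below 0.12 rad and contact force between the fingers and salt_shaker below 0.05 N and value of joint tea_box_lid below 0.1 rad), for 0.2 s.
2. the robot holds the lid open at 50 degrees, within 8 (value of joint tea_box_lid between 0.733 and 1.012 rad and contact force between any of the fingers, the arm and tea_box_lid above 0.2 N), for 0.3 s.
At the end, for the whole second after the job is handed in: the robot is holding the tea box lid at 50 degrees (42 to 58), at rest and in touch with it; the salt shaker stands upright (within 7 degrees) on the floor of its own holder's pocket, not touched by the fingers; the bystanders are within 30 mm of where they stood (all of step 2 and horizontal distance between shaker_center and salt_pocket below 0.008 m and z of shaker_center in the frame of salt_pocket below 0.05 m and angle between shaker_center's own z axis and vertical below 0.12 rad and contact force between the fingers and salt_shaker below 0.05 N and velocity of joint tea_box_lid between -0.1 and 0.1 rad/s and distance of each of mug_white, mug_green, pepper_mill, spice_jar from where it was at the start of the episode below 0.03 m); the arm keeps its last pose, push and grip.
It fails at once if the salt shaker is tipped more than 35 degrees (angle between shaker_center's own z axis and vertical above 0.61 rad).
It fails at once if the salt shaker is dropped (moves faster than 0.6 m/s out of the fingers) (linear speed of salt_shaker above 0.6 m/s and contact force between the fingers and salt_shaker below 0.01 N).
It fails at once if a mug, the pepper mill or the spice jar is pushed away by more than 30 mm (distance of any of mug_white, mug_green, pepper_mill, spice_jar from where it was at the start of the episode above 0.03 m).
It also fails if it takes over 53 s, if anything falls off the work surface, if the arm or the gripper's body presses on something with over 40 N, if the wrist force passes 120 N, or if a joint passes its speed limit or range.

## Working session

There is one attempt and no reset: what is moved stays moved. The work goes in short steps, Python scripts to look and compute and a tool call to move; the robot and the scene stay as the last step left them, time stands still between calls to the robot, and variables do not carry over. Pictures are saved under pics/ and viewed, and the job is handed in when it is done.

Besides the shell and the picture viewer there is one more tool, called after "Call:" in YAML: its name, and indented under it one key for each argument. step_arm: Moves the arm, as the interface text tells. Its arguments: {"type":"object","properties":{"deltas":{"type":"array","items":{"type":"object","properties":{"dp":{"type":"array","items":{"type":"number"}},"yaw":{"type":"number"},"jaw":{"type":"number"}}}},"grip_force":{"type":"number"}},"required":["deltas"]}

```bash
ls; mkdir -p pics; python3 - <<'E'
from rig import r,cams
import cv2,numpy as np
print(r.observe())
for n in ["side","top","wrist"]:
    c=cams.camera(n); cv2.imwrite(f"pics/{n}0.png",c["color"][:,:,::-1]); np.savez(f"pics/{n}0.npz",**c)
    print(n,c["fx"],c["fy"],c["cx"],c["cy"],np.round(c["view"],3).tolist())
E
```

```text
pics
{'time': 0.0, 'joints': array([ 1.25433978,  0.6001359 , -0.00253608,  1.60010475,  0.00177845,
        0.94287723, -0.07982304]), 'qvel': array([ 6.65538815e-04,  1.02164213e-03, -1.16705610e-03, -3.14225289e-05,
        7.16906023e-04, -1.31809456e-03,  1.74104106e-04]), 'joint_efforts': array([-2.98435098e-04, -7.65093184e+01,  1.49714839e+00, -2.52364433e+01,
       -5.23622171e-02,  1.67688215e-02,  1.48353015e-04]), 'position': array([ 172.03635347, -703.80902792,  217.76124545]), 'tool_rot': array([-7.45824827e-04,  9.92821906e-01,  1.19599682e-01, -1.53696253e-04]), 'wrist_force': array([-0.16070332,  0.09288763, -0.17627506]), 'moment': array([-0.00921042, -0.00796945, -0.0070453 ]), 'gripper_width': 1.0019381927868227}
side 417.35974632333006 417.35974632333006 328.62205543472663 194.66883210350068 [[0.999, 0.032, -0.022, -479.739], [0.004, -0.658, -0.753, 14.892], [-0.039, 0.753, -0.657, 1294.129], [0.0, 0.0, 0.0, 1.0]]
top 363.2681352289758 363.2681352289758 323.8508988277289 201.67852104469912 [[-0.019, -1.0, -0.011, -83.487], [-0.984, 0.021, -0.175, 509.818], [0.175, 0.007, -0.984, 1005.638], [0.0, 0.0, 0.0, 1.0]]
wrist 305.1129773621142 305.1129773621142 315.5145494665443 197.33301313969415 [[0.237, -0.972, -0.001, -725.184], [-0.929, -0.227, 0.291, -34.057], [-0.283, -0.068, -0.957, 391.298], [0.0, 0.0, 0.0, 1.0]]
```

View pics/side0.png

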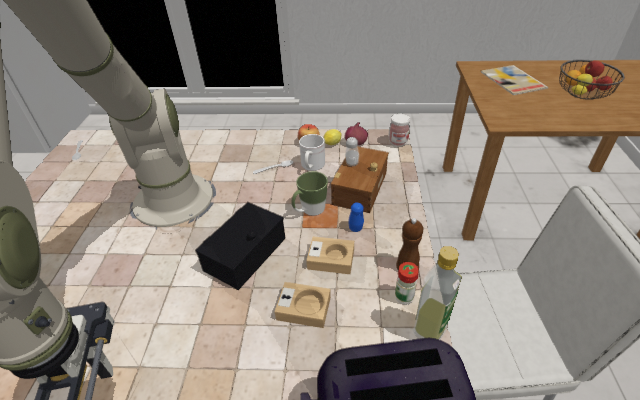

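View pics/top0.png

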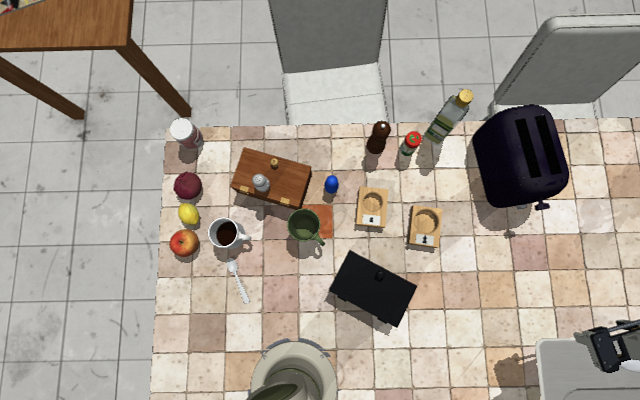

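View pics/wrist0.png

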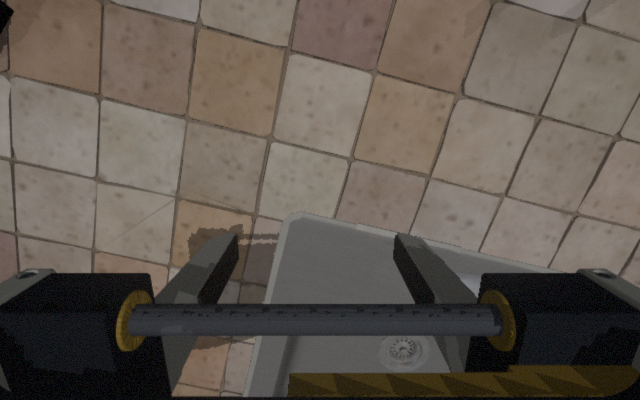

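The top view shows the wooden tea box at about (272,178), with the knob at (274,162). The salt shaker stands on it at (261,182). The look-alikes are the blue shaker at (331,185) and the black box at (373,288). The holders are at (371,208) and (424,228). I'll crop in close to confirm these.

```bash
python3 - <<'E'
import cv2,numpy as np
t=cv2.imread("pics/top0.png"); s=cv2.imread("pics/side0.png")
a=cv2.resize(t[140:260,340:460],(480,480),interpolation=cv2.INTER_CUBIC)
b=cv2.resize(s[230:330,270:370],(320,320),interpolation=cv2.INTER_CUBIC)
c=np.zeros((480,800,3),np.uint8); c[:,:480]=a; c[:320,480:]=b
cv2.imwrite("pics/crop1.png",c)
a=cv2.resize(t[140:215,225:320],(570,450),interpolation=cv2.INTER_CUBIC)
cv2.imwrite("pics/crop2.png",a)
a=cv2.resize(s[130:215,320:400],(480,510),interpolation=cv2.INTER_CUBIC)
cv2.imwrite("pics/crop3.png",a)
E
```

```text
(no output)
```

View pics/crop1.png

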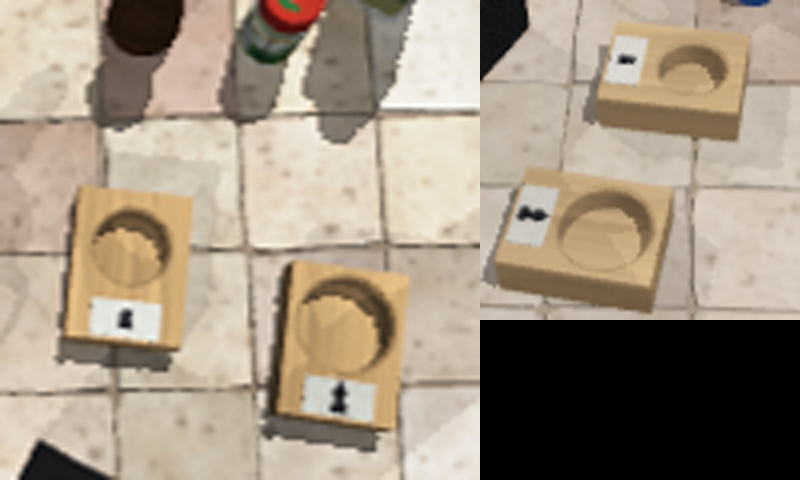

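View pics/crop2.png

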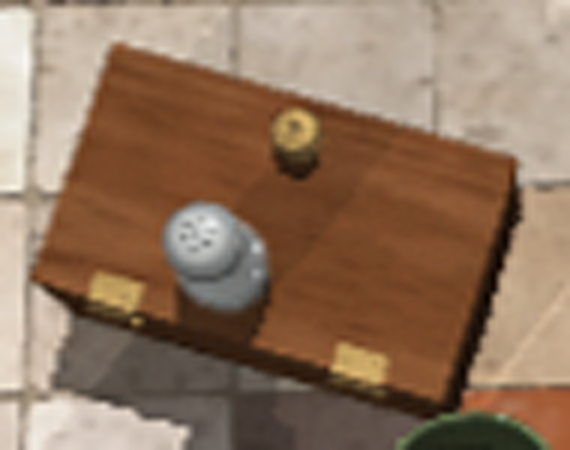

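View pics/crop3.png

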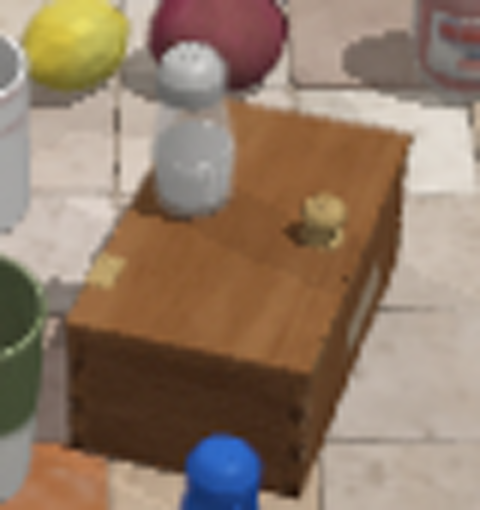

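The salt holder is the left one in the top view, at (371,208). It has the smaller hole and the small-shaker tag. In crop2 the clear shaker with the grey cap stands on the wooden lid. Next I'll measure positions.

```bash
cat > h.py <<'E'
import numpy as np,cv2
def ray(c,u,v):
    V=c["view"];R=V[:3,:3];o=-R.T@V[:3,3]
    d=R.T@np.array([(u-c["cx"])/c["fx"],(v-c["cy"])/c["fy"],1.]);return o,d/np.linalg.norm(d)
def onz(c,u,v,z):
    o,d=ray(c,u,v);return o+d*(z-o[2])/d[2]
def tri(rs):
    A=np.zeros((3,3));b=np.zeros(3)
    for o,d in rs:
        P=np.eye(3)-np.outer(d,d);A+=P;b+=P@o
    x=np.linalg.solve(A,b);return x,[np.linalg.norm((np.eye(3)-np.outer(d,d))@(x-o)) for o,d in rs]
def proj(c,p):
    q=c["view"][:3,:3]@np.array(p,float)+c["view"][:3,3];return [c["fx"]*q[0]/q[2]+c["cx"],c["fy"]*q[1]/q[2]+c["cy"]]
def cr(x,y,s,ox,oy): return (x+.5)/s-.5+ox,(y+.5)/s-.5+oy
E
python3 - <<'E'
from h import *
np.set_printoptions(precision=1,suppress=True)
T=dict(np.load("pics/top0.npz"));S=dict(np.load("pics/side0.npz"))
print("lid");L=[onz(T,*cr(x,y,6,225,140),85) for x,y in [(115,43),(515,158),(440,412),(35,280)]]
for p in L:print(p)
print([np.linalg.norm(L[i]-L[(i+1)%4]) for i in range(4)])
L2=[onz(S,*cr(x,y,6,320,130),85) for x,y in [(410,135),(308,373),(70,322)]]
print("side",*L2)
print("knob top",tri([ray(T,*cr(296,128,6,225,140)),ray(S,*cr(324,205,6,320,130))]), onz(T,*cr(296,130,6,225,140),105))
print("shaker cap top",tri([ray(T,*cr(202,238,6,225,140)),ray(S,*cr(192,62,6,320,130))]),onz(T,*cr(202,240,6,225,140),165))
print("shaker base side", onz(S,*cr(193,200,6,320,130),90))
B=[onz(T,*cr(x,y,4,340,140),36) for x,y in [(80,186),(192,197),(180,350),(66,338)]]
print("block",*B,[np.linalg.norm(B[i]-B[(i+1)%4]) for i in range(4)])
B2=[onz(S,*cr(x,y,3.2,270,230),36) for x,y in [(617-480,22),(748-480,35),(738-480,110),(600-480,98)]]
print("blockS",*B2,[np.linalg.norm(B2[i]-B2[(i+1)%4]) for i in range(4)])
print("hole",onz(T,*cr(132,247,4,340,140),36),onz(S,*cr(692-480,69,3.2,270,230),36))
f=(B[0]+B[1]-B[2]-B[3])/2;print("yawblock",np.degrees(np.arctan2(f[1],f[0])), "pocket est",(B[0]+B[1])/2-42*f/np.linalg.norm(f))
f=(B2[0]-B2[1]+B2[3]-B2[2])/-2;print(np.degrees(np.arctan2(f[1],f[0])),(B2[1]+B2[2])/2-42*f/np.linalg.norm(f))
h=L[0]-L[1]+L[3]-L[2];print("lid y dir",np.degrees(np.arctan2(h[1],h[0])))
E
```

```text
lid
[665.3 132.2  85. ]
[604.4 -57.9  85. ]
[483.9 -21.7  85. ]
[550.3 167.5  85. ]
[np.float64(199.6474198897031), np.float64(125.83253588513504), np.float64(200.5227069782977), np.float64(120.24976281718557)]
side [664.4 132.9  85. ] [602.6 -58.6  85. ] [490.3 -21.7  85. ]
knob top (array([614.3,  42.2, 107.4]), [np.float64(0.3388119251980648), np.float64(0.3388119251978712)]) [614.4  42.6 105. ]
shaker cap top (array([548.2,  73.1, 170.4]), [np.float64(0.4058421973673692), np.float64(0.4058421973673705)]) [548.2  74.1 165. ]
shaker base side [550.1  69.3  90. ]
block [ 553.7 -199.4   36. ] [ 543.7 -281.    36. ] [ 431.7 -266.8   36. ] [ 442.  -185.3   36. ] [np.float64(82.19037530945059), np.float64(112.98493501337565), np.float64(82.17100161682993), np.float64(112.65340747826282)]
blockS [ 443.6 -185.7   36. ] [ 552.5 -199.2   36. ] [ 543.7 -278.2   36. ] [ 435.2 -267.5   36. ] [np.float64(109.71076535792517), np.float64(79.46323906370877), np.float64(109.0466162767186), np.float64(82.19799037226068)]
hole [ 507.5 -235.6   36. ] [ 507.1 -236.6   36. ]
yawblock -7.212175274838616 pocket est [ 507.1 -234.9   36. ]
-6.320781683330901 [ 506.4 -234.    36. ]
lid y dir 71.43811886548875
```

```bash
cat >> h.py <<'E'
def tgt(s,p,psi=None,n=10):
    """tool-axis shift from measured pose to world p (mm); psi = desired heading of tool x, deg"""
    from scipy.spatial.transform import Rotation as Ro
    w,x,y,z=s["tool_rot"];R=Ro.from_quat([x,y,z,w]).as_matrix()
    d=R.T@(np.array(p)-s["position"])/1000
    cur=np.degrees(np.arctan2(R[1,0],R[0,0]))
    print("t",round(s["time"],2),"pos",np.round(s["position"],1),"psi",round(cur,2),"F",np.round(s["wrist_force"],1),"w",round(s["gripper_width"],3),"tilt",np.round(R[:,2],4))
    print("dp",np.round(d,4),"yaw",None if psi is None else round(cur-psi,2),"len",round(np.linalg.norm(d),3))
E
python3 - <<'E'
from rig import r
from h import *
s=r.observe()
tgt(s,[440,-255,300],-17.6)
T=dict(np.load("pics/top0.npz"))
for n,u,v,z in [("white mug",225,233,90),("green mug",305,224,105),("blue",331,185,80),("mill",378,130,170),("bottle",465,95,250),("toaster",500,160,150),("spice",413,137,106)]: print(n,onz(T,u,v,z).round())
E
```

```text
t 0.15 pos [ 172.1 -703.9  218. ] psi 13.74 F [ 1.3 -0.3  0.2] w 1.0 tilt [-4.0e-04  1.1e-03 -1.0e+00]
dp [ 0.3669 -0.3725 -0.0816] yaw 31.34 len 0.529
white mug [419. 178.  90.]
green mug [437. -42. 105.]
blue [ 549. -115.   80.]
mill [ 674. -241.  170.]
bottle [ 728. -444.  250.]
toaster [ 591. -561.  150.]
spice [ 676. -347.  106.]
```

Call:
step_arm:
  deltas:
    - {"dp":[0.015,-0.015,-0.02],"yaw":3,"jaw":0}
    - {"dp":[0.045,-0.045,-0.04],"yaw":7,"jaw":0}
    - {"dp":[0.078,-0.078,-0.06],"yaw":12,"jaw":0}
    - {"dp":[0.112,-0.112,-0.075],"yaw":17,"jaw":0}
    - {"dp":[0.146,-0.146,-0.08],"yaw":22,"jaw":0}
    - {"dp":[0.18,-0.18,-0.08],"yaw":27,"jaw":0}
    - {"dp":[0.214,-0.214,-0.08],"yaw":31.3,"jaw":0}
    - {"dp":[0.248,-0.248,-0.08],"yaw":31.3,"jaw":0}
    - {"dp":[0.275,-0.275,-0.08],"yaw":31.3,"jaw":0}
    - {"dp":[0.29,-0.29,-0.08],"yaw":31.3,"jaw":0}

```text
time: 1.15
position: [386.7, -350.3, 298.6]
tool_rot: [-0.0, 0.989, -0.151, 0.0]
wrist_force: [-0.9, -0.6, 0.6]
gripper_width: 0.999
```

```bash
python3 - <<'E'
from rig import r,cams
from h import *
c=cams.camera("wrist"); cv2.imwrite("pics/w1.png",c["color"][:,:,::-1]); np.savez("pics/w1.npz",**c)
s=r.observe()
tgt(s,[507,-235,300],-17.6)
tgt(s,[549,72,250],-17.6)
print(proj(c,[507,-235,36]),proj(c,[549,72,130]))
E
```

```text
t 1.2 pos [ 388.1 -348.4  298.6] psi -17.21 F [ 0.9  1.7 -0.1] w 1.001 tilt [ 8.0e-04  1.9e-03 -1.0e+00]
dp [ 0.08   -0.1435 -0.0011] yaw 0.39 len 0.164
t 1.2 pos [ 388.1 -348.4  298.6] psi -17.21 F [ 0.9  1.7 -0.1] w 1.001 tilt [ 8.0e-04  1.9e-03 -1.0e+00]
dp [ 0.0293 -0.4491  0.0495] yaw 0.39 len 0.453
[np.float64(206.35344974818386), np.float64(105.36261696188741)] [np.float64(-95.87778879122811), np.float64(154.62994746268282)]
```

View pics/w1.png

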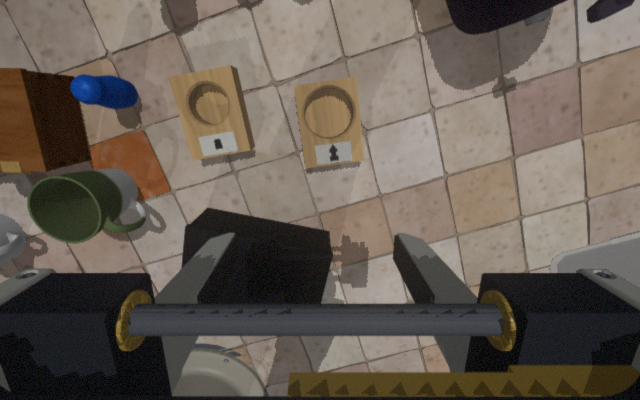

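The salt holder shows at (209,104) in the wrist view, against a predicted (206,105). Next I move above the shaker.

Call:
step_arm:
  deltas:
    - {"dp":[0.002,-0.025,0],"yaw":0,"jaw":0}
    - {"dp":[0.005,-0.07,0],"yaw":0.4,"jaw":0}
    - {"dp":[0.008,-0.12,0.01],"yaw":0.4,"jaw":0}
    - {"dp":[0.011,-0.17,0.02],"yaw":0.4,"jaw":0}
    - {"dp":[0.014,-0.22,0.03],"yaw":0.4,"jaw":0}
    - {"dp":[0.017,-0.27,0.04],"yaw":0.4,"jaw":0}
    - {"dp":[0.02,-0.32,0.045],"yaw":0.4,"jaw":0}
    - {"dp":[0.024,-0.37,0.05],"yaw":0.4,"jaw":0}
    - {"dp":[0.027,-0.415,0.05],"yaw":0.4,"jaw":0}
    - {"dp":[0.029,-0.445,0.05],"yaw":0.4,"jaw":0}

```text
time: 2.2
position: [547.8, 65.6, 248.2]
tool_rot: [-0.001, 0.988, -0.155, -0.0]
wrist_force: [-0.6, -0.1, 0.2]
gripper_width: 1.001
```

```bash
python3 - <<'E'
from rig import r,cams
from h import *
c=cams.camera("wrist"); cv2.imwrite("pics/w2.png",c["color"][:,:,::-1]); np.savez("pics/w2.npz",**c)
s=r.observe()
tgt(s,[549,72,121],-17.6)
print(proj(c,[549,72,175]),proj(c,[549,72,85]),proj(c,[614.3,42.2,105]))
E
```

```text
t 2.25 pos [549.2  69.8 248.3] psi -17.57 F [1.7 4.6 1.1] w 1.0 tilt [ 0.0011  0.0033 -1.    ]
dp [-0.0008 -0.0017  0.1273] yaw 0.03 len 0.127
[np.float64(306.60899046756646), np.float64(208.42413717660835)] [np.float64(308.94721931119165), np.float64(181.95622326793438)] [np.float64(316.61126524033233), np.float64(116.18449529778786)]
```

View pics/w2.png

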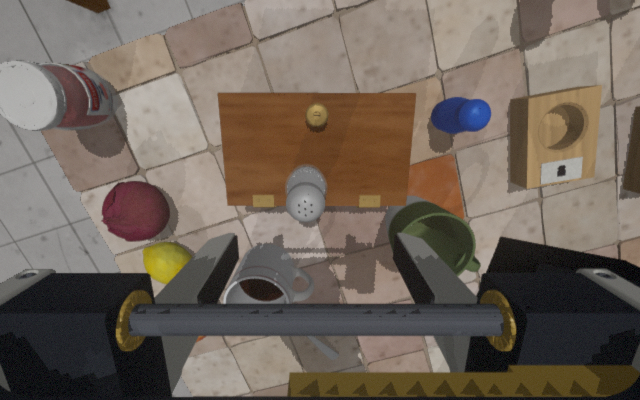

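Knob at (317,115) and cap at (306,203), both close to prediction, and the box edges line up with the tool. Descending and gripping.

Call:
step_arm:
  deltas:
    - {"dp":[-0.001,-0.002,0.01],"yaw":0,"jaw":0}
    - {"dp":[-0.001,-0.002,0.025],"yaw":0,"jaw":0}
    - {"dp":[-0.001,-0.002,0.042],"yaw":0,"jaw":0}
    - {"dp":[-0.001,-0.002,0.059],"yaw":0,"jaw":0}
    - {"dp":[-0.001,-0.002,0.076],"yaw":0,"jaw":0}
    - {"dp":[-0.001,-0.002,0.093],"yaw":0,"jaw":0}
    - {"dp":[-0.001,-0.002,0.108],"yaw":0,"jaw":0}
    - {"dp":[-0.001,-0.002,0.12],"yaw":0,"jaw":0}
    - {"dp":[-0.001,-0.002,0.127],"yaw":0,"jaw":0.2}
    - {"dp":[-0.001,-0.002,0.127],"yaw":0,"jaw":0.35}
  grip_force: 15

```text
time: 3.25
position: [546.0, 63.2, 120.7]
tool_rot: [0.0, 0.988, -0.157, -0.001]
wrist_force: [0.1, -0.3, 0.2]
gripper_width: 0.875
```

Call:
step_arm:
  deltas:
    - {"dp":[0,0,0],"yaw":0,"jaw":0.42}
    - {"dp":[0,0,0],"yaw":0,"jaw":0.46}
    - {"dp":[0,0,0],"yaw":0,"jaw":0.5}
    - {"dp":[0,0,0],"yaw":0,"jaw":0.55}
    - {"dp":[0,0,0],"yaw":0,"jaw":0.6}
    - {"dp":[0,0,0],"yaw":0,"jaw":0.7}
    - {"dp":[0,0,0],"yaw":0,"jaw":0.8}
    - {"dp":[0,0,0],"yaw":0,"jaw":0.9}
    - {"dp":[0,0,0],"yaw":0,"jaw":1}
    - {"dp":[0,0,0],"yaw":0,"jaw":1}

```text
time: 4.25
position: [546.8, 64.3, 121.9]
tool_rot: [-0.0, 0.988, -0.156, 0.0]
wrist_force: [0.5, 1.6, 5.7]
gripper_width: 0.425
```

```bash
python3 - <<'E'
from rig import r,cams
from h import *
c=cams.camera("wrist"); cv2.imwrite("pics/w3.png",c["color"][:,:,::-1])
c2=cams.camera("side"); 
cc=cv2.resize(c2["color"][80:220,280:440,::-1],(640,560)); cv2.imwrite("pics/s3.png",cc)
s=r.observe()
tgt(s,[549,72,190],-17.6)
E
```

```text
t 4.35 pos [546.9  64.3 121.9] psi -17.95 F [0.2 2.  5.1] w 0.425 tilt [ 7.e-04  3.e-04 -1.e+00]
dp [-0.0003 -0.008  -0.0681] yaw -0.35 len 0.069
```

View pics/w3.png

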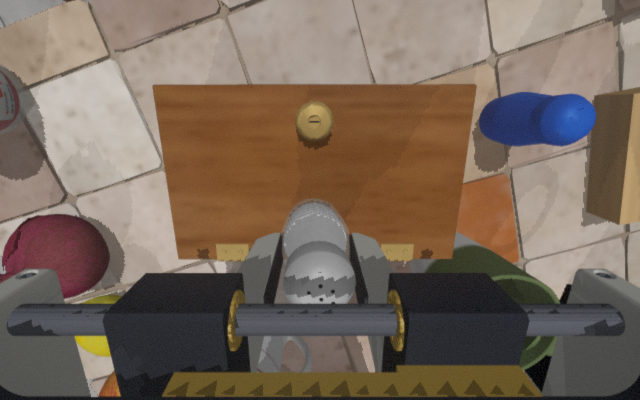

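View pics/s3.png

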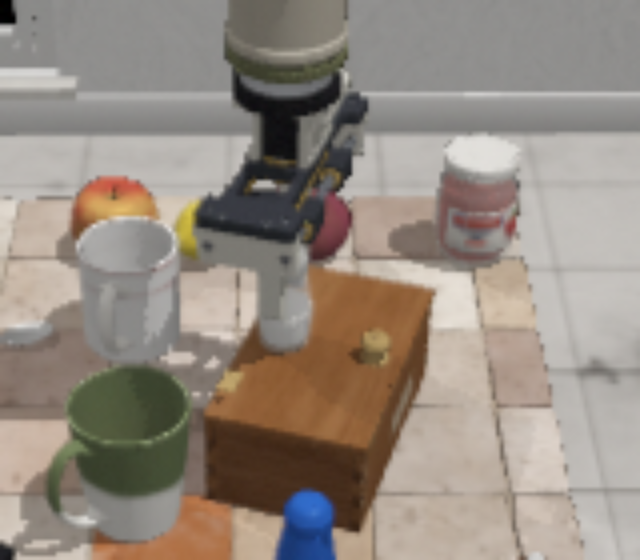

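The grip holds at 39.5 mm opening, on the waist. Lifting, then carrying.

Call:
step_arm:
  deltas:
    - {"dp":[0,0,-0.004],"yaw":0,"jaw":1}
    - {"dp":[0,0,-0.012],"yaw":0,"jaw":1}
    - {"dp":[0,0,-0.024],"yaw":0,"jaw":1}
    - {"dp":[0,0,-0.036],"yaw":0,"jaw":1}
    - {"dp":[0,0,-0.048],"yaw":0,"jaw":1}
    - {"dp":[0,0,-0.058],"yaw":0,"jaw":1}
    - {"dp":[0,0,-0.066],"yaw":0,"jaw":1}
    - {"dp":[0,0,-0.07],"yaw":0,"jaw":1}
    - {"dp":[0,0,-0.07],"yaw":0,"jaw":1}
    - {"dp":[0,0,-0.07],"yaw":0,"jaw":1}

```text
time: 5.35
position: [546.4, 64.0, 191.4]
tool_rot: [0.0, 0.988, -0.156, -0.0]
wrist_force: [-0.4, 0.2, -0.9]
gripper_width: 0.424
```

```bash
python3 - <<'E'
from rig import r,cams
from h import *
c=cams.camera("wrist"); cv2.imwrite("pics/w4.png",c["color"][:,:,::-1])
s=r.observe()
tgt(s,[507,-235,192],-17.6)
E
```

```text
t 5.4 pos [546.3  64.  191.2] psi -17.96 F [ 0.4 -0.3 -1.2] w 0.424 tilt [-8.e-04 -1.e-04 -1.e+00]
dp [ 0.0548  0.2966 -0.0007] yaw -0.36 len 0.302
```

View pics/w4.png

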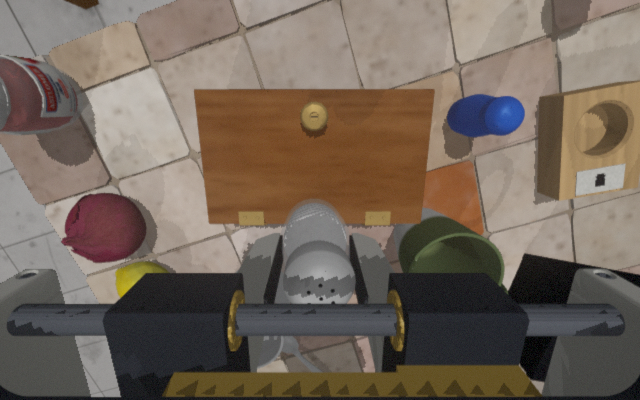

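The shaker is held upright in the same place in the wrist view. Carrying it over the salt holder.

Call:
step_arm:
  deltas:
    - {"dp":[0.003,0.015,0],"yaw":-0.4,"jaw":1}
    - {"dp":[0.008,0.045,0],"yaw":-0.4,"jaw":1}
    - {"dp":[0.015,0.085,0],"yaw":-0.4,"jaw":1}
    - {"dp":[0.024,0.13,0],"yaw":-0.4,"jaw":1}
    - {"dp":[0.032,0.175,0],"yaw":-0.4,"jaw":1}
    - {"dp":[0.04,0.215,0],"yaw":-0.4,"jaw":1}
    - {"dp":[0.046,0.25,0],"yaw":-0.4,"jaw":1}
    - {"dp":[0.051,0.277,0],"yaw":-0.4,"jaw":1}
    - {"dp":[0.054,0.292,0],"yaw":-0.4,"jaw":1}
    - {"dp":[0.055,0.297,0],"yaw":-0.4,"jaw":1}

```text
time: 6.4
position: [506.9, -236.7, 191.1]
tool_rot: [0.0, 0.988, -0.154, -0.0]
wrist_force: [-0.4, -0.0, 0.1]
gripper_width: 0.421
```

Call:
step_arm:
  deltas:
    - {"dp":[0,0,0.005],"yaw":0,"jaw":1}
    - {"dp":[0,0,0.015],"yaw":0,"jaw":1}
    - {"dp":[0,0,0.03],"yaw":0,"jaw":1}
    - {"dp":[0,0,0.045],"yaw":0,"jaw":1}
    - {"dp":[0,0,0.06],"yaw":0,"jaw":1}
    - {"dp":[0,0,0.072],"yaw":0,"jaw":1}
    - {"dp":[0,0,0.08],"yaw":0,"jaw":1}
    - {"dp":[0,0,0.085],"yaw":0,"jaw":1}
    - {"dp":[0,0,0.085],"yaw":0,"jaw":1}
    - {"dp":[0,0,0.085],"yaw":0,"jaw":1}

```text
time: 7.4
position: [507.5, -235.4, 106.8]
tool_rot: [0.0, 0.988, -0.153, 0.0]
wrist_force: [-0.2, -0.8, -0.9]
gripper_width: 0.426
```

```bash
python3 - <<'E'
from rig import r,cams
from h import *
out=np.zeros((480,800,3),np.uint8)
for n,(u0,v0),x in [("side",(290,190),0),("top",(330,160),400)]:
    c=cams.camera(n); np.savez(f"pics/{n}5.npz",**c)
    out[:400,x:x+400]=cv2.resize(c["color"][v0:v0+80,u0:u0+80,::-1],(400,400),interpolation=cv2.INTER_CUBIC)
cv2.imwrite("pics/c5.png",out)
c=cams.camera("wrist"); cv2.imwrite("pics/w5.png",c["color"][:,:,::-1]); np.savez("pics/w5.npz",**c)
s=r.observe()
tgt(s,[507,-235,47],-17.6)
print(proj(c,[507,-235,36]))
E
```

```text
t 7.55 pos [ 507.6 -235.6  107.1] psi -17.57 F [ 0.1  0.  -0.5] w 0.42 tilt [ 9.e-04 -4.e-04 -1.e+00]
dp [-0.0008 -0.0004  0.0601] yaw 0.03 len 0.06
[np.float64(313.88410082127524), np.float64(209.30272060727935)]
```

View pics/c5.png

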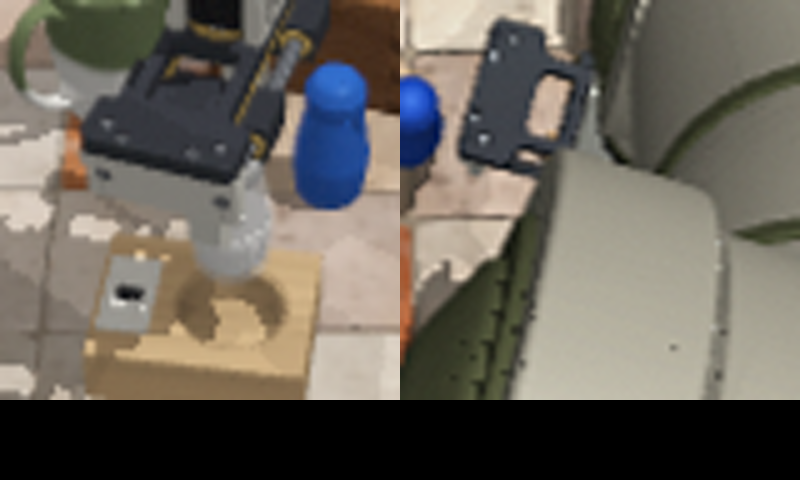

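View pics/w5.png

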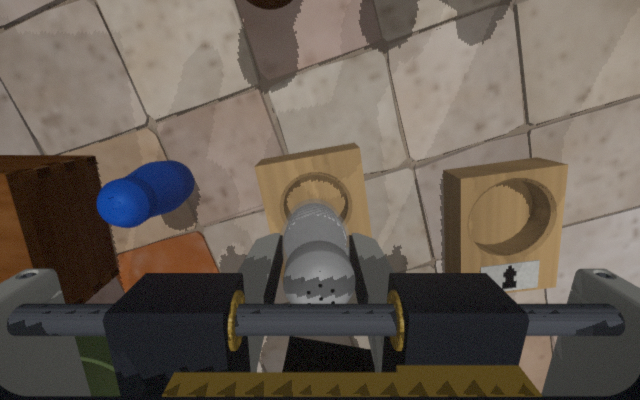

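```bash
python3 - <<'E'
from h import *
S=dict(np.load("pics/side5.npz"));W=dict(np.load("pics/w5.npz"))
t=np.linspace(0,6.28,200)
for n,c in [("S",S),("W",W)]:
  for cen,rad,z in [((507.5,-235.5),22,71),((507.5,-235.5),20,71),((507,-235),27,36)]:
    q=np.array([proj(c,[cen[0]+rad*np.cos(a),cen[1]+rad*np.sin(a),z]) for a in t])
    print(n,rad,z,"u",q[:,0].min().round(1),q[:,0].max().round(1),"v",q[:,1].min().round(1),q[:,1].max().round(1))
# measured hole in side (crop x5, off 290,190)
print([cr(x,y,5,290,190) for x,y in [(176,308),(288,308),(232,345),(232,280),(190,240),(268,240)]])
E
```

```text
S 22 71 u 327.2 344.7 v 235.3 248.3
S 20 71 u 328.0 343.9 v 235.8 247.6
S 27 36 u 325.4 346.4 v 242.9 258.9
W 22 71 u 283.1 345.1 v 194.9 252.6
W 20 71 u 285.9 342.3 v 197.7 250.1
W 27 36 u 281.0 346.8 v 177.2 239.5
[(324.8, 251.2), (347.2, 251.2), (336.0, 258.6), (336.0, 245.6), (327.6, 237.6), (343.2, 237.6)]
```

Both views agree with the prediction to 1–2 px (about 1–2 mm). Lowering into the pocket.

Call:
step_arm:
  deltas:
    - {"dp":[-0.0005,0,0.005],"yaw":0,"jaw":1}
    - {"dp":[-0.0005,0,0.013],"yaw":0,"jaw":1}
    - {"dp":[-0.0005,0,0.021],"yaw":0,"jaw":1}
    - {"dp":[-0.0005,0,0.029],"yaw":0,"jaw":1}
    - {"dp":[-0.0005,0,0.036],"yaw":0,"jaw":1}
    - {"dp":[-0.0005,0,0.043],"yaw":0,"jaw":1}
    - {"dp":[-0.0005,0,0.049],"yaw":0,"jaw":1}
    - {"dp":[-0.0005,0,0.054],"yaw":0,"jaw":1}
    - {"dp":[-0.0005,0,0.057],"yaw":0,"jaw":1}
    - {"dp":[-0.0005,0,0.058],"yaw":0,"jaw":1}

```text
time: 8.55
position: [506.8, -235.2, 48.3]
tool_rot: [-0.0, 0.988, -0.153, -0.0]
wrist_force: [0.2, 0.6, -0.1]
gripper_width: 0.42
```

Call:
step_arm:
  deltas:
    - {"dp":[0,0,0],"yaw":0,"jaw":1}
    - {"dp":[0,0,0],"yaw":0,"jaw":1}
    - {"dp":[0,0,0.0005],"yaw":0,"jaw":1}
    - {"dp":[0,0,0.001],"yaw":0,"jaw":1}
    - {"dp":[0,0,0.0015],"yaw":0,"jaw":1}
    - {"dp":[0,0,0.002],"yaw":0,"jaw":1}
    - {"dp":[0,0,0.002],"yaw":0,"jaw":1}
    - {"dp":[0,0,0.002],"yaw":0,"jaw":1}
    - {"dp":[0,0,0.002],"yaw":0,"jaw":1}
    - {"dp":[0,0,0.002],"yaw":0,"jaw":1}

```text
time: 9.55
position: [506.8, -235.3, 46.7]
tool_rot: [0.0, 0.988, -0.153, 0.0]
wrist_force: [-0.5, 0.9, 4.4]
gripper_width: 0.423
```

```bash
python3 - <<'E'
from rig import r,cams
from h import *
s=r.observe()
tgt(s,[507,-235,46],-17.6)
c=cams.camera("side")
cv2.imwrite("pics/s6.png",cv2.resize(c["color"][190:280,280:380,::-1],(600,540),interpolation=cv2.INTER_CUBIC))
E
```

```text
t 9.55 pos [ 506.8 -235.3   46.7] psi -17.56 F [-0.5  0.9  4.4] w 0.423 tilt [ 0.e+00 -1.e-04 -1.e+00]
dp [ 0.0001 -0.0004  0.0007] yaw 0.04 len 0.001
```

View pics/s6.png

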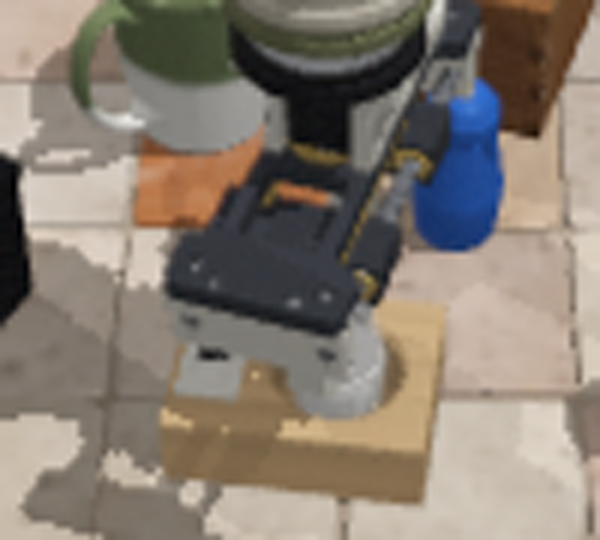

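Contact shows as +4.4 N at the expected height (46.7 mm), so I release slowly.

Call:
step_arm:
  deltas:
    - {"dp":[0,0,0],"yaw":0,"jaw":0.57}
    - {"dp":[0,0,0],"yaw":0,"jaw":0.54}
    - {"dp":[0,0,0],"yaw":0,"jaw":0.5}
    - {"dp":[0,0,0],"yaw":0,"jaw":0.45}
    - {"dp":[0,0,0],"yaw":0,"jaw":0.4}
    - {"dp":[0,0,0],"yaw":0,"jaw":0.3}
    - {"dp":[0,0,0],"yaw":0,"jaw":0.2}
    - {"dp":[0,0,0],"yaw":0,"jaw":0.2}
    - {"dp":[0,0,0],"yaw":0,"jaw":0.2}
    - {"dp":[0,0,0],"yaw":0,"jaw":0.2}

```text
time: 10.6
position: [506.8, -235.3, 46.6]
tool_rot: [0.0, 0.988, -0.153, -0.0]
wrist_force: [0.4, 0.5, -0.6]
gripper_width: 0.799
```

Call:
step_arm:
  deltas:
    - {"dp":[0,0,-0.005],"yaw":0,"jaw":0.2}
    - {"dp":[0,0,-0.02],"yaw":0,"jaw":0.2}
    - {"dp":[0,0,-0.04],"yaw":0,"jaw":0.2}
    - {"dp":[0,0,-0.065],"yaw":0,"jaw":0.2}
    - {"dp":[0,0,-0.09],"yaw":0,"jaw":0.2}
    - {"dp":[0,0,-0.115],"yaw":0,"jaw":0.2}
    - {"dp":[0,0,-0.135],"yaw":0,"jaw":0.2}
    - {"dp":[0,0,-0.148],"yaw":0,"jaw":0.2}
    - {"dp":[0,0,-0.155],"yaw":0,"jaw":0.2}
    - {"dp":[0,0,-0.155],"yaw":0,"jaw":0.2}

```text
time: 11.6
position: [507.0, -235.4, 202.2]
tool_rot: [0.0, 0.988, -0.153, 0.0]
wrist_force: [0.2, 0.4, 0.2]
gripper_width: 0.797
```

```bash
python3 - <<'E'
from rig import r,cams
from h import *
c=cams.camera("wrist"); cv2.imwrite("pics/w7.png",c["color"][:,:,::-1]); np.savez("pics/w7.npz",**c)
s=r.observe()
tgt(s,[614.3,42.2,202],-17.6)
c=cams.camera("side"); np.savez("pics/side7.npz",**c)
cv2.imwrite("pics/s7.png",cv2.resize(c["color"][190:280,280:380,::-1],(600,540),interpolation=cv2.INTER_CUBIC))
t=np.linspace(0,6.28,200)
for z,rad in [(100,1),(36,20)]:
    q=np.array([proj(c,[507+rad*np.cos(a),-235+rad*np.sin(a),z]) for a in t]);q=(q-[280,190])*6+2.5;print(q.min(0),q.max(0))
E
```

```text
t 11.65 pos [ 506.7 -235.3  201.4] psi -17.56 F [ 0.8 -0.7  0.3] w 0.8 tilt [-1.e-04 -0.e+00 -1.e+00]
dp [ 0.0189 -0.297  -0.0006] yaw 0.04 len 0.298
[333.58431378 262.02142167] [338.43740706 265.55381527]
[291.10138673 332.1387148 ] [384.37222417 402.92884219]
```

View pics/s7.png

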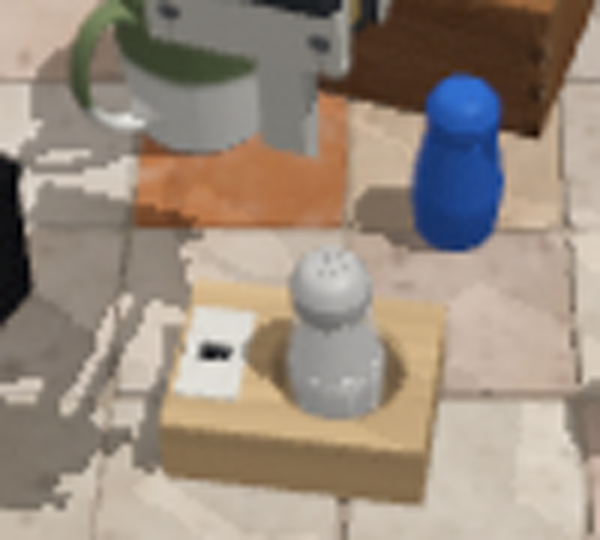

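View pics/w7.png

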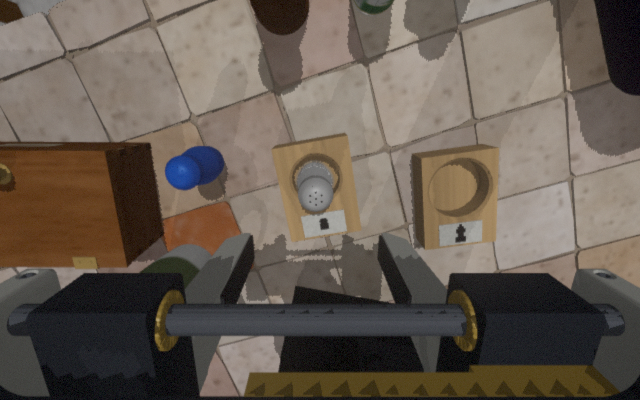

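The shaker stands home. Its cap holes are at crop (332,262) against a predicted (336,264) for z = 100, and the body edges at 288–385 against 291–384. Next, the knob.

Call:
step_arm:
  deltas:
    - {"dp":[0.001,-0.02,0],"yaw":0,"jaw":0.4}
    - {"dp":[0.004,-0.06,0],"yaw":0,"jaw":0.4}
    - {"dp":[0.007,-0.108,0],"yaw":0,"jaw":0.4}
    - {"dp":[0.01,-0.156,0],"yaw":0,"jaw":0.4}
    - {"dp":[0.013,-0.204,0],"yaw":0,"jaw":0.4}
    - {"dp":[0.016,-0.245,0],"yaw":0,"jaw":0.4}
    - {"dp":[0.018,-0.275,0],"yaw":0,"jaw":0.4}
    - {"dp":[0.019,-0.29,0],"yaw":0,"jaw":0.4}
    - {"dp":[0.019,-0.297,0],"yaw":0,"jaw":0.4}
    - {"dp":[0.019,-0.297,0],"yaw":0,"jaw":0.4}

```text
time: 12.7
position: [614.2, 41.8, 200.9]
tool_rot: [0.0, 0.988, -0.153, -0.001]
wrist_force: [-0.2, -0.5, 0.0]
gripper_width: 0.599
```

Call:
step_arm:
  deltas:
    - {"dp":[0,0,0.004],"yaw":0,"jaw":0.4}
    - {"dp":[0,0,0.012],"yaw":0,"jaw":0.4}
    - {"dp":[0,0,0.022],"yaw":0,"jaw":0.4}
    - {"dp":[0,0,0.032],"yaw":0,"jaw":0.4}
    - {"dp":[0,0,0.042],"yaw":0,"jaw":0.4}
    - {"dp":[0,0,0.05],"yaw":0,"jaw":0.4}
    - {"dp":[0,0,0.055],"yaw":0,"jaw":0.4}
    - {"dp":[0,0,0.055],"yaw":0,"jaw":0.4}
    - {"dp":[0,0,0.055],"yaw":0,"jaw":0.4}
    - {"dp":[0,0,0.055],"yaw":0,"jaw":0.4}

```text
time: 13.7
position: [614.8, 42.2, 147.0]
tool_rot: [-0.0, 0.988, -0.153, 0.0]
wrist_force: [0.0, 0.5, -0.7]
gripper_width: 0.598
```

```bash
python3 - <<'E'
from rig import r,cams
from h import *
c=cams.camera("wrist"); cv2.imwrite("pics/w8.png",c["color"][:,:,::-1]); np.savez("pics/w8.npz",**c)
s=r.observe()
tgt(s,[614.3,42.2,90],-17.6)
print(proj(c,[614.3,42.2,105]),proj(c,[614.3,42.2,98.5]))
E
```

```text
t 13.75 pos [614.8  42.2 147. ] psi -17.56 F [ 0.4 -0.6  0.4] w 0.6 tilt [ 8.e-04  1.e-04 -1.e+00]
dp [-0.0006  0.0002  0.057 ] yaw 0.04 len 0.057
[np.float64(314.4727115047967), np.float64(222.04274808170604)] [np.float64(314.50297462560076), np.float64(218.85079937340234)]
```

View pics/w8.png

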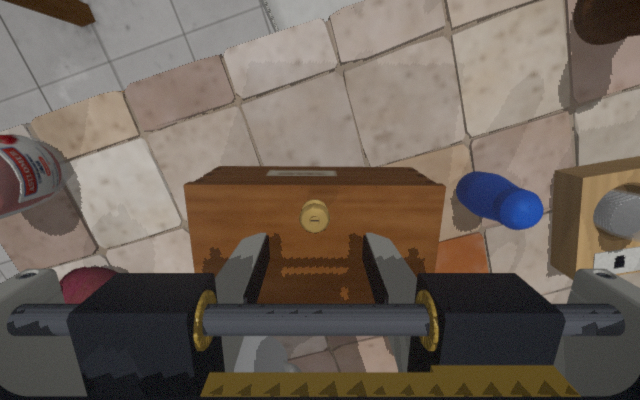

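```bash
python3 - <<'E'
from h import *
np.set_printoptions(precision=1,suppress=True)
T=dict(np.load("pics/top0.npz"));S=dict(np.load("pics/side0.npz"));W=dict(np.load("pics/w8.npz"));W2=dict(np.load("pics/w2.npz"))
def head(c,box):
    u0,v0,u1,v1=box;im=c["color"][v0:v1,u0:u1].copy()
    h=cv2.cvtColor(im,cv2.COLOR_RGB2HSV);m=((h[...,0]>18)&(h[...,0]<32)&(h[...,1]>60)).astype(np.uint8)
    n,l,st,ce=cv2.connectedComponentsWithStats(m);k=1+np.argmax(st[1:,4]);return ce[k]+[u0,v0],st[k]
for n,c,b in [("W",W,(290,190,340,245)),("W2",W2,(300,95,335,135)),("T",T,(262,150,288,172)),("S",S,(362,155,385,175))]:
    ce,st=head(c,b);print(n,ce,st,onz(c,*ce,103))
print(onz(W,315,216,105),onz(W,186,184,85),onz(W,443,184,85),onz(S,*cr(410,135,6,320,130),85))
E
```

```text
W [314.1 215.8] [ 10  10  30  33 733] [618.3  41.2 103. ]
W2 [316.6 114.3] [  6   9  22  22 369] [615.9  41.7 103. ]
T [274.1 162. ] [ 9  9  7  8 43] [612.7  42.3 103. ]
S [373.7 166.3] [ 9  8  6  8 40] [614.2  35.4 103. ]
[618.7  40.4 105. ] [666.6 129.4  85. ] [606.8 -59.1  85. ] [664.4 132.9  85. ]
```

The wrist view puts the knob about 2–3 mm further out than the fixed cameras do. I split the difference at (616, 41.5), then descend and grip.

Call:
step_arm:
  deltas:
    - {"dp":[0.0015,0,0.005],"yaw":0,"jaw":0.4}
    - {"dp":[0.0015,0,0.014],"yaw":0,"jaw":0.4}
    - {"dp":[0.0015,0,0.025],"yaw":0,"jaw":0.4}
    - {"dp":[0.0015,0,0.036],"yaw":0,"jaw":0.4}
    - {"dp":[0.0015,0,0.046],"yaw":0,"jaw":0.4}
    - {"dp":[0.0015,0,0.053],"yaw":0,"jaw":0.4}
    - {"dp":[0.0015,0,0.056],"yaw":0,"jaw":0.4}
    - {"dp":[0.0015,0,0.057],"yaw":0,"jaw":0.4}
    - {"dp":[0.0015,0,0.057],"yaw":0,"jaw":0.4}
    - {"dp":[0.0015,0,0.057],"yaw":0,"jaw":0.4}

```text
time: 14.75
position: [616.2, 41.7, 90.0]
tool_rot: [-0.0, 0.988, -0.153, 0.0]
wrist_force: [0.6, 0.8, 0.5]
gripper_width: 0.601
```

Call:
step_arm:
  deltas:
    - {"dp":[0,0,0],"yaw":0,"jaw":0.5}
    - {"dp":[0,0,0],"yaw":0,"jaw":0.6}
    - {"dp":[0,0,0],"yaw":0,"jaw":0.65}
    - {"dp":[0,0,0],"yaw":0,"jaw":0.7}
    - {"dp":[0,0,0],"yaw":0,"jaw":0.75}
    - {"dp":[0,0,0],"yaw":0,"jaw":0.8}
    - {"dp":[0,0,0],"yaw":0,"jaw":0.9}
    - {"dp":[0,0,0],"yaw":0,"jaw":1}
    - {"dp":[0,0,0],"yaw":0,"jaw":1}
    - {"dp":[0,0,0],"yaw":0,"jaw":1}
  grip_force: 20

```text
time: 15.75
position: [616.4, 42.7, 89.7]
tool_rot: [-0.001, 0.988, -0.152, 0.0]
wrist_force: [0.9, 5.3, -1.4]
gripper_width: 0.22
```

```bash
python3 - <<'E'
from rig import r,cams
from h import *
c=cams.camera("wrist"); cv2.imwrite("pics/w9.png",c["color"][:,:,::-1])
c2=cams.camera("side"); cv2.imwrite("pics/s9.png",cv2.resize(c2["color"][80:220,290:430,::-1],(560,560)))
s=r.observe(); tgt(s,[616,41.5,90],-17.6)
k=s["position"][:2]; far=np.array([np.cos(np.radians(-17.6)),np.sin(np.radians(-17.6))])
for a in range(0,55,5):
    b=np.radians(a+12.9); rr=105.16
    print(a,"dx",round((rr*np.cos(b)-102.5)/1000,4),"dz(up)",round((rr*np.sin(b)-23.5)/1000,4))
E
```

```text
t 15.85 pos [616.4  42.7  89.7] psi -17.51 F [ 1.5  5.4 -1. ] w 0.213 tilt [ 8.e-04  1.e-03 -1.e+00]
dp [ 0.      0.0013 -0.0003] yaw 0.09 len 0.001
0 dx 0.0 dz(up) -0.0
5 dx -0.0024 dz(up) 0.0088
10 dx -0.0056 dz(up) 0.0174
15 dx -0.0096 dz(up) 0.0257
20 dx -0.0142 dz(up) 0.0336
25 dx -0.0195 dz(up) 0.0411
30 dx -0.0255 dz(up) 0.0481
35 dx -0.032 dz(up) 0.0545
40 dx -0.0391 dz(up) 0.0604
45 dx -0.0466 dz(up) 0.0656
50 dx -0.0546 dz(up) 0.0701
```

View pics/w9.png

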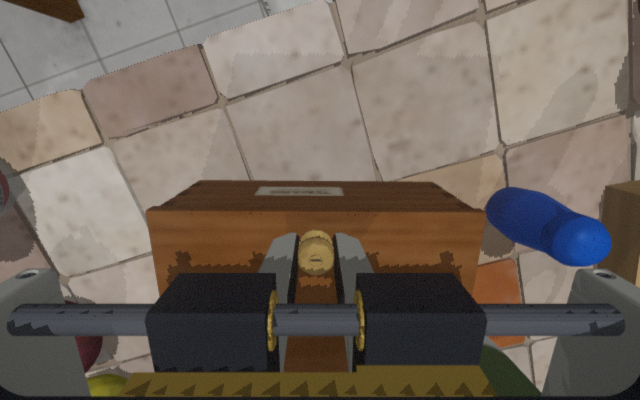

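View pics/s9.png

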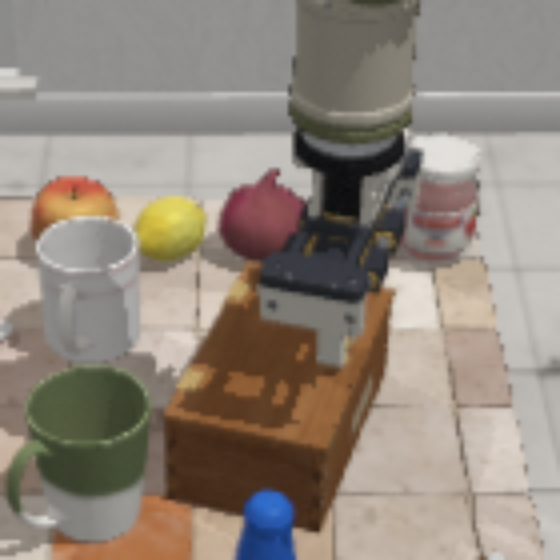

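The knob is held at about 20 mm opening and the tool is lined up with the hinge. Lifting along the arc.

Call:
step_arm:
  deltas:
    - {"dp":[-0.0004,-0.0003,-0.0018],"yaw":0,"jaw":1}
    - {"dp":[-0.0014,-0.0006,-0.0053],"yaw":0,"jaw":1}
    - {"dp":[-0.0024,-0.001,-0.0088],"yaw":0,"jaw":1}
    - {"dp":[-0.004,-0.001,-0.0131],"yaw":0,"jaw":1}
    - {"dp":[-0.0056,-0.001,-0.0174],"yaw":0,"jaw":1}
    - {"dp":[-0.0076,-0.001,-0.0216],"yaw":0,"jaw":1}
    - {"dp":[-0.0096,-0.001,-0.0257],"yaw":0,"jaw":1}
    - {"dp":[-0.0119,-0.001,-0.0297],"yaw":0,"jaw":1}
    - {"dp":[-0.0142,-0.001,-0.0336],"yaw":0,"jaw":1}
    - {"dp":[-0.0142,-0.001,-0.0336],"yaw":0,"jaw":1}

```text
time: 16.85
position: [602.2, 47.3, 123.8]
tool_rot: [-0.0, 0.988, -0.153, -0.0]
wrist_force: [0.6, 5.1, -2.0]
gripper_width: 0.217
```

```bash
python3 - <<'E'
from rig import r,cams
from h import *
c=cams.camera("wrist"); cv2.imwrite("pics/w10.png",c["color"][:,:,::-1])
c2=cams.camera("side"); cv2.imwrite("pics/s10.png",cv2.resize(c2["color"][80:220,290:430,::-1],(560,560)))
s=r.observe(); tgt(s,[616.2-.0404e3*.953,41.7+.0404e3*.302,90+36.5],-17.6)
E
```

```text
t 16.95 pos [602.3  47.2 123.6] psi -17.55 F [ 0.6  5.  -1.8] w 0.217 tilt [-2.e-04  3.e-04 -1.e+00]
dp [-0.0255  0.0011 -0.0029] yaw 0.05 len 0.026
```

View pics/s10.png

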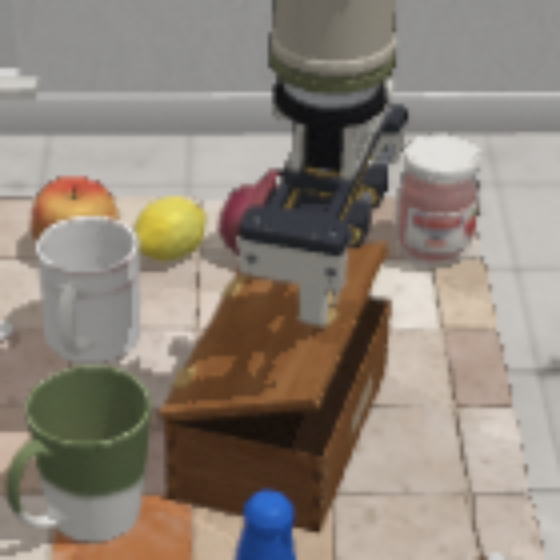

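View pics/w10.png

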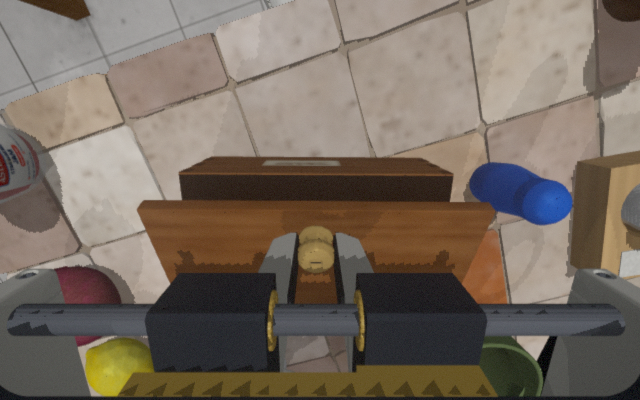

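The lid opened to about 20° and the knob is firmly held. Continuing to 50°.

Call:
step_arm:
  deltas:
    - {"dp":[-0.0026,-0.0005,-0.0038],"yaw":0,"jaw":1}
    - {"dp":[-0.0065,-0.0005,-0.009],"yaw":0,"jaw":1}
    - {"dp":[-0.0113,-0.0005,-0.0145],"yaw":0,"jaw":1}
    - {"dp":[-0.0164,-0.0005,-0.0196],"yaw":0,"jaw":1}
    - {"dp":[-0.0219,-0.0005,-0.0245],"yaw":0,"jaw":1}
    - {"dp":[-0.0278,-0.0005,-0.029],"yaw":0,"jaw":1}
    - {"dp":[-0.0324,-0.0005,-0.032],"yaw":0,"jaw":1}
    - {"dp":[-0.0365,-0.0005,-0.0345],"yaw":0,"jaw":1}
    - {"dp":[-0.0404,-0.0005,-0.0365],"yaw":0,"jaw":1}
    - {"dp":[-0.0404,-0.0005,-0.0365],"yaw":0,"jaw":1}

```text
time: 17.95
position: [563.9, 59.7, 159.9]
tool_rot: [0.0, 0.988, -0.153, -0.0]
wrist_force: [-1.4, 3.7, -4.7]
gripper_width: 0.217
```

```bash
python3 - <<'E'
from rig import r,cams
from h import *
c=cams.camera("wrist"); cv2.imwrite("pics/w11.png",c["color"][:,:,::-1]);np.savez("pics/w11.npz",**c)
c2=cams.camera("side"); cv2.imwrite("pics/s11.png",cv2.resize(c2["color"][80:220,290:430,::-1],(560,560)));np.savez("pics/side11.npz",**c2)
s=r.observe(); tgt(s,[616.2-54.6*.953,42.7+54.6*.302,160],-17.6)
E
```

```text
t 18.05 pos [564.4  59.5 159.7] psi -17.56 F [ 0.1  4.8 -4.2] w 0.218 tilt [-0.e+00 -1.e-04 -1.e+00]
dp [-0.0001  0.0004 -0.0003] yaw 0.04 len 0.001
```

View pics/s11.png

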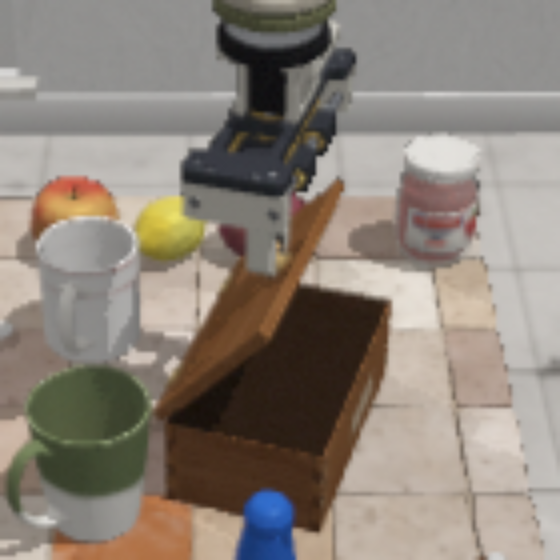

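View pics/w11.png

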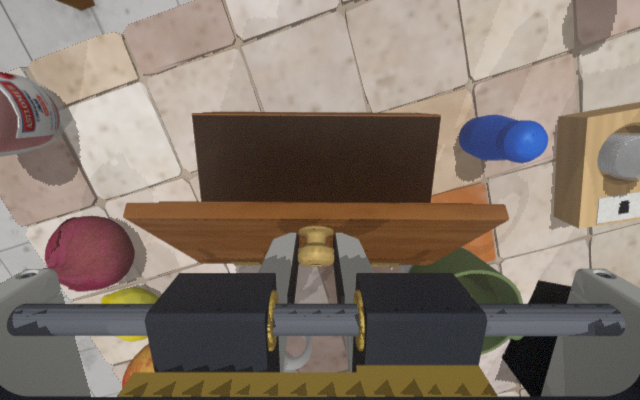

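```bash
python3 - <<'E'
from h import *
np.set_printoptions(precision=1,suppress=True)
S=dict(np.load("pics/side11.npz"));W=dict(np.load("pics/w11.npz"))
far=np.array([.953,-.302,0]);hl=np.array([.302,.953,0])
hin=np.array([616,42.2,0])-102.5*far+[0,0,75]
for nm,w,s in [("A",(126,204),(340,180)),("B",(507,206),(262,334))]:
    p,e=tri([ray(W,*w),ray(S,*cr(*s,4,290,80))]);d=p-hin
    rr=d@far;zz=d[2];print(nm,p,np.array(e),"r",rr,"z",zz,"along",d@hl,"ang",np.degrees(np.arctan2(zz,rr)),"len",np.hypot(rr,zz))
for a in (42,50,58):
    t=np.radians(a)
    for o in (0,10):
      P=[hin+far*(123*np.cos(t)-o*np.sin(t))+np.array([0,0,123*np.sin(t)+o*np.cos(t)])+y*hl for y in(102,-102)]
      print(a,o,[np.array(proj(W,p)) for p in P],[(np.array(proj(S,p))-[290,80])*4+1.5 for p in P])
E
```

```text
A [621.4 142.  178.2] [3. 3.] r 77.45174101230636 z 103.208235786637 along 96.69767676463469 ang 53.113917093242485 len 129.03763838519146
B [559.4 -45.8 173.9] [2.8 2.8] r 75.10965791057158 z 98.86403425118911 along -100.97340879577958 ang 52.775088925428115 len 124.15940552315553
42 0 [array([134.5, 174.4]), array([496.5, 174.3])] [array([361.8, 204.6]), array([288. , 360.6])]
42 10 [array([128.9, 189.3]), array([502.1, 189.3])] [array([353.8, 194.8]), array([278.7, 350.1])]
50 0 [array([125.9, 201.7]), array([505.1, 201.6])] [array([346.9, 188.6]), array([270.8, 343.2])]
50 10 [array([121.2, 219.3]), array([509.8, 219.3])] [array([337.5, 179.7]), array([260.1, 333.5])]
58 0 [array([119.1, 233.1]), array([511.9, 233. ])] [array([329.8, 174.2]), array([251.3, 327.4])]
58 10 [array([115.9, 252.6]), array([515.1, 252.5])] [array([319.2, 166.4]), array([239.3, 318.8])]
```

The lid reads about 50° in both views: the far face spans rows ~203–219 against a predicted 202–219, and the side corner is at (340,180) against (337.5,179.7). One hold call, then a last check.

Call:
step_arm:
  deltas:
    - {"dp":[0,0,0],"yaw":0,"jaw":1}
    - {"dp":[0,0,0],"yaw":0,"jaw":1}
    - {"dp":[0,0,0],"yaw":0,"jaw":1}
    - {"dp":[0,0,0],"yaw":0,"jaw":1}
    - {"dp":[0,0,0],"yaw":0,"jaw":1}
    - {"dp":[0,0,0],"yaw":0,"jaw":1}
    - {"dp":[0,0,0],"yaw":0,"jaw":1}
    - {"dp":[0,0,0],"yaw":0,"jaw":1}
    - {"dp":[0,0,0],"yaw":0,"jaw":1}
    - {"dp":[0,0,0],"yaw":0,"jaw":1}

```text
time: 19.05
position: [564.4, 59.6, 159.7]
tool_rot: [0.0, 0.988, -0.153, -0.0]
wrist_force: [-0.6, 4.6, -4.9]
gripper_width: 0.218
```

```bash
python3 - <<'E'
from rig import r,cams
from h import *
c2=cams.camera("side"); cv2.imwrite("pics/s12.png",c2["color"][:,:,::-1])
s=r.observe(); tgt(s,[564,59,160],-17.6); print(np.abs(s["qvel"]).max())
E
```

```text
t 19.1 pos [564.4  59.6 159.7] psi -17.56 F [-0.6  4.4 -5. ] w 0.216 tilt [-1.e-04 -0.e+00 -1.e+00]
dp [-0.0002  0.0007 -0.0003] yaw 0.04 len 0.001
0.0006809120254164016
```

View pics/s12.png

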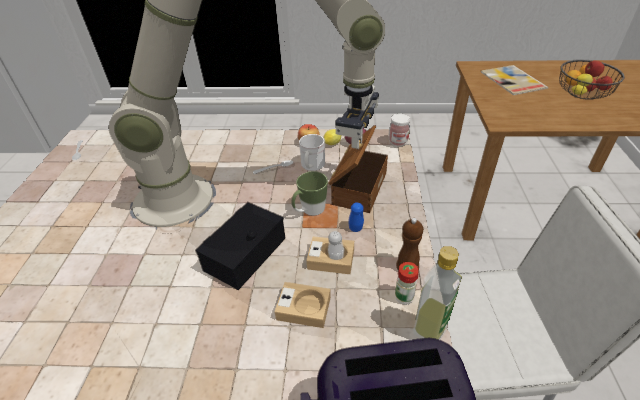

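The lid is held open and still. The shaker stands in its holder at (336,247), and the mugs, mill and jar are where they started. Handing in.

```bash
python3 -c "
from rig import r
print(r.job_done())"
```

```text
the job is handed in; nothing more can be done
None
```

I moved the salt shaker upright from the lid into its own holder, then lifted the tea box lid by its knob. I handed the job in at about 19 s of the 53 s, still gripping the knob; no verdict was reported.

- **Shaker:** it touched the pocket floor at the expected height with about 4 N. After release, a side picture showed it upright and centred within about 1 mm.
- **Lid:** it reads about 50° in both views (predicted edge positions against the pictures). A rougher two-view estimate from the lid corners gave about 53°, with 3 mm disagreement between the views; both are inside 42–58°.
- **Steadiness:** the arm was still in the last reading, with a steady 5 N or so sideways and 5 N downward at the wrist.
- **Bystanders:** the mugs, pepper mill and spice jar look unmoved in the last picture; I did not measure their positions.
- **Disagreement:** the wrist camera put the knob 2–4 mm further out than the fixed cameras, so I gripped in between, and the grip held.

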